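# Fold the order-pad flap over and tuck it under the lip

## Task

With closed fingertips, push the upright metal flap of the order-pad holder over until it lies level on top of the pad, and while holding it down push its thumb catch away from the hinge until the flap's free edge is fully tucked beneath the retaining lip, then let go; the flap must stay down by itself. Push only, and gently: do not pinch or hook the flap or touch its grey inner face, do not slide the flap forward before it is down, and leave the other things on the worktop where they are.

Things in the scene. Friction and masses are not known exactly. Their poses are not given: they have to be found in the camera images.
- holder: order-pad holder, fixed: dark steel base plate 182x172 mm, 6 mm high, a tan spiral order pad lying in it (top under 19 mm high). Origin on its underside, midway over the pad; x points from the flap's hinge to the lip, y along the hinge. Hinge line at local x = -0.066 + flap_slide, z = 0.030, between two dark side cheeks (y = +-0.076, 39 mm high)
- lip: the holder's fixed retaining lip: a dark steel strip 150 mm long in y, overhanging towards the hinge from a low wall at local x = 0.088. Underside 36 mm above the worktop, from x = 0.072 to the wall; top 39 mm up; in front an upturned lead-in reaches to x = 0.065, 42 mm high. Origin and axes are the holder's
- lip_mouth (a point): middle of the lip's front lower edge, 36 mm above the worktop, where the flap's edge must pass under; axes as the holder's
- flap (a joint): flap angle, rad: 0 level over the pad, 1.57 upright, 2.15 leaning fully back from the lip; can be pressed to -0.06. Stiff sprung hinge: stays where it starts (1.4 to 2.05), resists folding with about 0.1 N m; let go when level but not tucked, it springs up again to 0.4 rad or more. Once under the lip it is held down (reads about 0.02)
- flap_slide (a joint): travel of the flap's hinge bar in its slots along the holder's x, m: 0 back, 0.024 fully home with the edge 11 mm under the lip. Starts at 0 to 0.002; about 4 N of friction holds it where it is left. The edge of the level flap enters under the lip at 0.013. Slid forward before it is down, the flap lands on top of the lip
- catch (a point): foot of the thumb catch, mid-width on the flap's outer face, 92 mm from the hinge line, 33 mm up when level. The catch is a ridge 80 mm long, 9 mm high, upright on the hinge side, where a fingertip pushes it towards the lip; its lip side slopes to nothing (no pinching). Axes: x from hinge to free edge, y along the hinge, z out of the outer face (up when level)
- flap_edge (a point): middle of the flap's free edge. The flap is a bare aluminium plate 130 mm wide along the hinge, 125 mm from hinge line to this edge, 3 mm thick above the hinge line; axes as the catch's
- liner: grey plastic liner, 2 mm thick, 112x124 mm, on the inner face of the flap (the side that faces the pad when folded). Origin on the hinge line, axes the flap's; it must not be touched
- timer: square white kitchen timer, 66x66x20 mm, lying flat beside the holder on its left; origin under its centre
- lemon: yellow lemon, 78x55x56 mm, lying on the worktop right of the holder; origin at its underside
- marker: white and blue marker pen, 135 mm long, 17 mm thick, lying on the worktop right of the holder; origin at its underside
- mug: small cup with a handle, 62x88x50 mm, on the worktop to the left; origin under its centre
- tomato: red tomato, 74x72x69 mm, on the worktop to the left; origin at its underside

How it is judged:
On the way:
1. the flap is folded down level (within 0.1 rad) while it is still drawn back (slide under 10 mm) (value of joint flap below 0.1 rad and value of joint flap_slide below 0.01 m).
At the end, for the whole second after the job is handed in: the flap lies level (under 0.06 rad) and at rest with nothing holding it but the lip, and is slid at least 18 mm of its 24 mm towards the lip, so that its edge is some 5 mm or more beneath the lip (value of joint flap below 0.06 rad and value of joint flap_slide above 0.018 m and velocity of joint flap below 0.1 rad/s and height (world z) of flap_edge below 0.038 m and x of flap_edge in the frame of holder above 0.076 m); the robot touches nothing.
It fails at once if the grey inner face of the flap is touched by the robot (pinched or hooked) (contact force between the arm and liner above 1 N).
It fails at once if the grey inner face of the flap is touched by the fingers (contact force between the fingers and liner above 1 N).
It fails at once if the holder or its flap is pushed with more than 30 N (contact force between the fingers and holder above 30 N).
It fails at once if another thing is lifted, carried or pushed away by more than 30 mm (distance of any of timer, lemon, marker, mug, tomato from where it was at the start of the episode above 0.03 m).
It also fails if it takes over 43 s, if anything falls off the work surface, if the arm or the gripper's body presses on something with over 40 N, if the wrist force passes 120 N, or if a joint passes its speed limit or range.

## Robot

A 6-joint arm with a two-finger parallel gripper is mounted at the origin on a cart in front of the work surface, level with it; the furniture and walls round the work are solid. World frame = base frame: x ahead of the robot, y to its left, z up, the work surface at z = 0. Lengths are in m, angles in rad, forces in N, time in s.
With the tool pointing down it reaches from about 0.25 to 0.725 m from the base axis. Payload 4 kg.
Tool frame: the origin (TCP) lies where the fingers leave the gripper's body, on its centre line; the fingertips stand 73 mm ahead of it and the grasp point (between the pads) lies 54 mm ahead of it (hold_point_z is the distance from the TCP to the grasp point, in m); z points along the fingers, y is the line along which they close (so a half turn about z gives the same grasp; the last joint's range is limited). The gripper opens to 85 mm and grips with 20 to 120 N. Pads are 22 mm wide; open, the fingers measure 114 mm over their backs; the gripper's body (76 mm by 85 mm) begins 54 mm behind the grasp point. The pads swing forward as they close: fully open they stand 13 mm farther back than shut.
Start: joints at [1.258, 0.241, 0.005, 1.335, 0, 1.571], TCP at [0.154, 0.476, 0.304] pointing down, gripper open.
Joint ranges: [-2.72, 2.72], [-1.05, 1.87], [-1.09, 1.28], [-1.99, 2.15], [-1.42, 1.44], [-3.14, 3.14]. Speed limits (rad/s): [2.79, 2.79, 3.14, 3.14, 3.14, 3.14].

## Interface

Orientations are given as [roll, pitch, yaw] about the fixed x, y, z axes, in that order (R = Rz(yaw) Ry(pitch) Rx(roll)).
In Python, from station import * gives the robot as it stands.
- The arm moves only by the tool play_rows, never from a script. Its argument "commands" is a list of rows, each a list of 7 numbers: the shift along the tool's x, y, z in m, then the turn, a rotation vector about the tool's x, y, z in degrees, then the opening, from 0 (shut) to 1 (fully open). In form: [[x, y, z, rx, ry, rz, jaw], ...]. A call has exactly 5 rows; each row shifts and turns the commanded pose from where the row before left it, along the tool's axes as they then stand; what a row does not reach is not made up. A row lasts 1/8 s, in which the tool goes at most 62.5 mm and 10.7 degrees, less where a joint would pass 70% of its speed; a pose out of reach is approached as far as the arm can. A call with a gripper value outside its range is refused whole. The fingers move at their own pace and stop on an object; "grip_force" is the grip in N (left out, the last holds). Time passes only in rows, so rows that do not move let the fingers close, or fill a call up. It gives the time, the measured TCP pose, the force, the opening and the grip force at its end, in the units of the state.
- observe(): the state, without advancing time (a new reading comes with each control period).
- camera(name): name is "scene" or "top"; returns the picture (480x640x3 uint8, red, green, blue); there is no depth.
- camera_params(name): a dict with "fx", "fy", "cx", "cy" (pixels), "k1" (the pictures are not rectified: a ray, as slopes to the right and down, at radius r is drawn at 1 + k1 r^2 times it, then the intrinsics apply), "extrinsics" (4x4, takes a point from camera to world coordinates). Camera axes: x right, y down, z forward; pixel columns grow to the right and rows downward; lengths in m; the calibration is good to about 2 mm. A picture is of the moment at which its call begins. camera_params takes no time and is no camera call.
- job_done(): hands the job in; it is judged then, once.
The state is a dict: "time_s": time; "q": joint angles; "joint_velocities": joint speeds; "joint_torque": joint torques, N m; "tcp_pos": TCP position; "orientation": TCP orientation; "force": force on the tool from outside, world axes, zero at the start; "ft_torque": the same for the moment, N m; "finger_gap": finger opening in m; "grip_force": force on a finger pad.
Only numpy, scipy, OpenCV 4.12 (cv2) and the standard library are available. Lean on these libraries where they do the work, as an engineer would, in place of code of your own. Each camera call takes 0.05 s, during which the arm holds its last target. There are 200 camera calls.

## Working session

There is one attempt and no reset: what is moved stays moved. The work goes in short steps, Python scripts to look and compute and a tool call to move; the robot and the scene stay as the last step left them, time stands still between calls to the robot, and variables do not carry over. Pictures are saved under pics/ and viewed, at most 10 in all, crops included, and the job is handed in when it is done.

Besides the shell and the picture viewer there is one more tool, called after "Call:" as name(argument=value, ...), one argument or row to a line, values as JSON. play_rows: Moves the arm, as the interface text tells. Its arguments: {"type":"object","properties":{"commands":{"type":"array","items":{"type":"array","items":{"type":"number"}}},"grip_force":{"type":"number"}},"required":["commands"]}

```bash
mkdir -p pics; python3 - <<'E'
from station import *
import cv2
for n in ("scene","top"):
    cv2.imwrite(f"pics/{n}0.png",camera(n)[:,:,::-1]); print(n,camera_params(n))
print(observe())
E
```

```text
scene {'fx': 597.7090349173965, 'fy': 597.7090349173965, 'cx': 330.78691931941216, 'cy': 238.6727432288703, 'k1': 0.03962881892234823, 'extrinsics': array([[ 0.60472032, -0.54179962,  0.58375209, -0.05237762],
       [-0.79623009, -0.42801341,  0.42757708, -0.33281063],
       [ 0.01819262, -0.72336553, -0.69022557,  0.81820088],
       [ 0.        ,  0.        ,  0.        ,  1.        ]])}
top {'fx': 608.3839978482214, 'fy': 608.3839978482214, 'cx': 325.0022130484702, 'cy': 225.3884683136744, 'k1': 0.015574328308261219, 'extrinsics': array([[-0.00883064, -0.98017583,  0.19793271,  0.33552209],
       [-0.99991181,  0.01061898,  0.00797546,  0.11123686],
       [-0.00991919, -0.19784482, -0.98018316,  1.31167735],
       [ 0.        ,  0.        ,  0.        ,  1.        ]])}
{'time_s': 0.1, 'q': array([ 1.25798538e+00,  2.41369139e-01,  3.86764199e-03,  1.33519150e+00,
       -2.87853103e-06,  1.57077323e+00]), 'joint_velocities': array([ 0.00098863, -0.00233193,  0.00219152, -0.00028025, -0.0006549 ,
       -0.00150101]), 'joint_torque': array([-5.97323178e-04, -3.73137295e+01,  2.53010577e+01,  1.08912773e-02,
       -2.49860369e-05, -5.36352445e-06]), 'tcp_pos': array([0.15373837, 0.47533569, 0.30308943]), 'orientation': array([-3.13969598e+00,  2.83472555e-06,  2.82880481e+00]), 'force': array([-0.41775437,  0.27753939, -0.46739514]), 'ft_torque': array([0.02470373, 0.0556022 , 0.00593074]), 'grip_force': 0.0, 'finger_gap': 0.08546971319114736}
```

View pics/scene0.png

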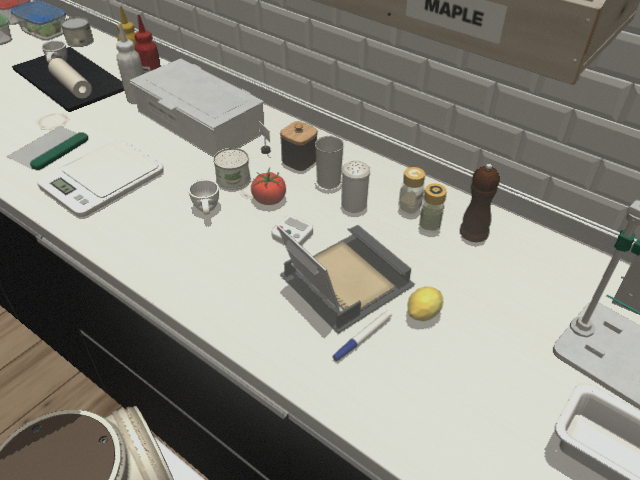

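View pics/top0.png

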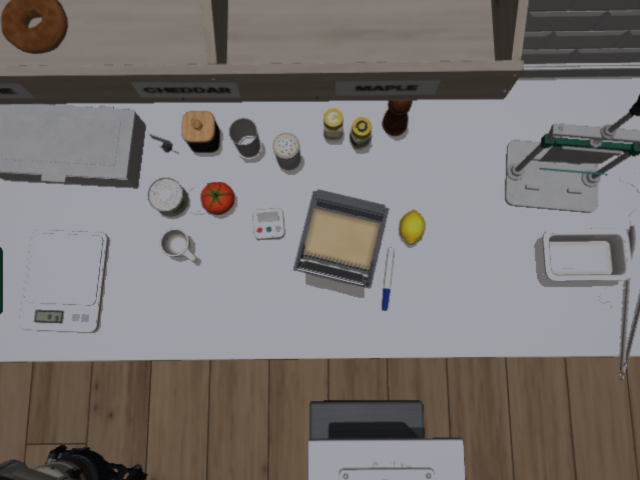

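The holder is at about (342,238) in the top view, with its hinge side near the robot and the flap upright. The lemon (412,228) and marker (388,280) are to its right, the timer (268,223) to its left. I'll enlarge both views.

```bash
python3 - <<'E'
import cv2
a=cv2.imread("pics/top0.png")[180:300,280:440]; cv2.imwrite("pics/topc.png",cv2.resize(a,None,fx=5,fy=5,interpolation=cv2.INTER_CUBIC))
a=cv2.imread("pics/scene0.png")[215:335,265:425]; cv2.imwrite("pics/scenec.png",cv2.resize(a,None,fx=5,fy=5,interpolation=cv2.INTER_CUBIC))
E
```

```text
(no output)
```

View pics/topc.png

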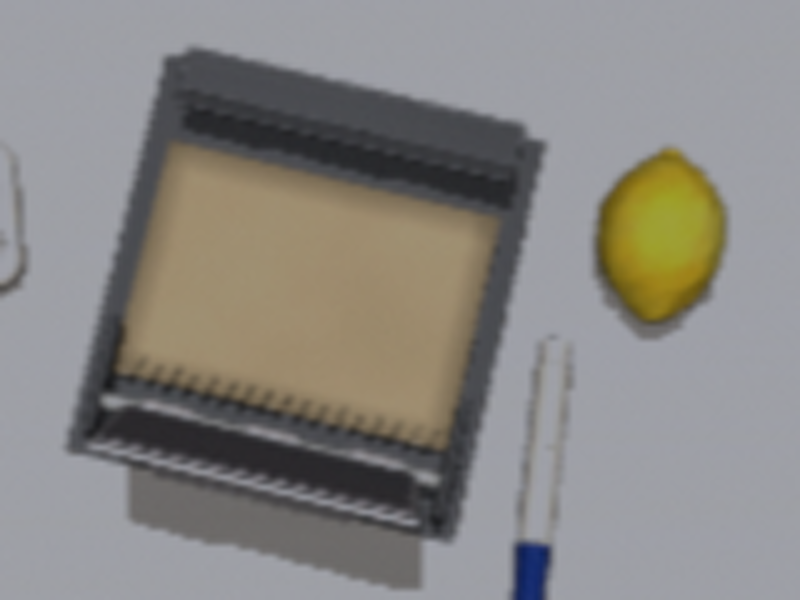

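View pics/scenec.png

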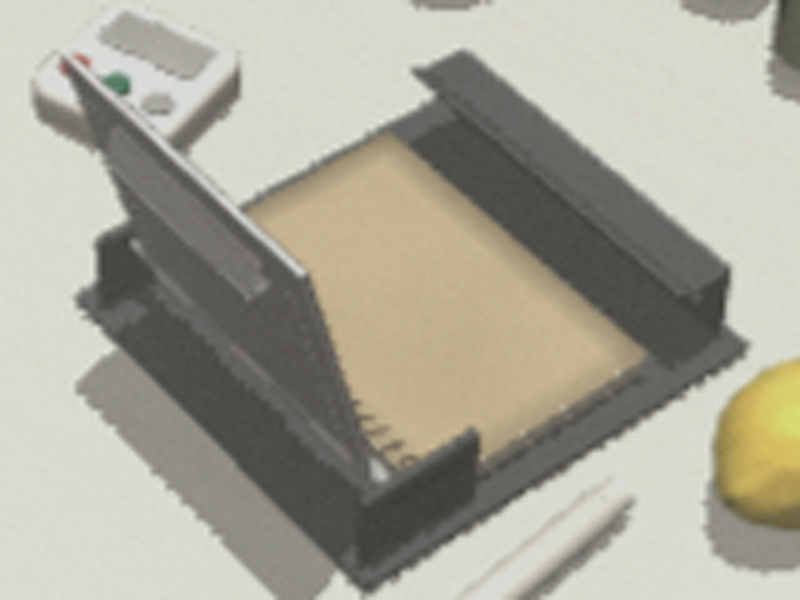

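```bash
cat > h.py <<'E'
import numpy as np, cv2
from station import *
def proj(n,P):
    c=camera_params(n);T=np.linalg.inv(c["extrinsics"]);p=np.atleast_2d(P)@T[:3,:3].T+T[:3,3]
    s=p[:,:2]/p[:,2:];s=s*(1+c["k1"]*(s**2).sum(1,keepdims=True))
    return s*[c["fx"],c["fy"]]+[c["cx"],c["cy"]]
def h2w(h,P):
    c,s=np.cos(h[2]),np.sin(h[2]);P=np.atleast_2d(P).astype(float)
    return np.c_[h[0]+c*P[:,0]-s*P[:,1],h[1]+s*P[:,0]+c*P[:,1],P[:,2]]
def fl(th,r,y,z,sl=0.001): return [-.066+sl+r*np.cos(th)-z*np.sin(th),y,.03+r*np.sin(th)+z*np.cos(th)]
E
python3 - <<'E'
from h import *
from scipy.optimize import least_squares
top=np.array([(70,450),(450,540),(543,145),(90,443),(417,522)])/5-.4+[280,180]
sc=np.array([(80,300),(365,590),(748,345),(465,50),(415,70),(690,298),(728,268),(62,52),(305,275)])/5-.4+[265,215]
def model(v):
    h=v[:3];th=v[3];x0=v[4];x1=x0+.182;w=v[5]
    pl=lambda x,y:[x,y,.006]
    e=[fl(th,.125,.065,.0015),fl(th,.125,-.065,.0015)]
    t=[pl(x0,.086),pl(x0,-.086),pl(x1,-.086)]+e
    s=[pl(x0,.086),pl(x0,-.086),pl(x1,-.086),[w,.075,.039],[.065,.075,.042],[.065,-.075,.042],[w,-.075,.039]]+e
    return proj("top",h2w(h,t)),proj("scene",h2w(h,s))
def res(v):
    a,b=model(v);return np.r_[(a-top).ravel(),(b-sc).ravel()]
r=least_squares(res,[.5,.08,-.2,1.75,-.09,.09],x_scale=[.01,.01,.1,.1,.01,.01],loss="soft_l1")
print(r.x.round(4));print(res(r.x).reshape(-1,2).round(1))
h=r.x[:3];th=r.x[3]
print("edge",h2w(h,[fl(th,.125,0,.003)]),"catch",h2w(h,[fl(th,.092,0,.003)]))
# detect small obj: lemon, marker, timer, position
c=camera_params("top");
for n,u in dict(lemon=(412,228),mk0=(391,250),mk1=(386,308),timer=(268,223)).items():
    s=(np.array(u)-[c["cx"],c["cy"]])/c["fx"];d=c["extrinsics"][:3,:3]@[*s,1];o=c["extrinsics"][:3,3];print(n,(o-d*(o[2]-.015)/d[2]).round(3))
E
```

```text
[ 0.5672  0.0845 -0.2528  1.8475 -0.0891  0.0881]
[[ 0.2  0.1]
 [ 1.9  1.3]
 [ 2.1 -0.1]
 [ 0.8  0.4]
 [ 1.3  0.9]
 [-1.4 -1.8]
 [-0.3 -0.6]
 [ 0.6 -0.3]
 [-0.6 -0.7]
 [ 0.3 -1. ]
 [-1.1 -1. ]
 [ 0.5  0.4]
 [ 0.1 -1.1]
 [-0.3 -0.4]]
edge [[0.46836191 0.10999805 0.14942389]] catch [[0.47709183 0.10774247 0.11767958]]
lemon [ 0.59  -0.067  0.015]
mk0 [ 0.542 -0.02   0.015]
mk1 [ 0.418 -0.006  0.015]
timer [0.604 0.246 0.015]
```

```bash
cat >> h.py <<'E'
from scipy.spatial.transform import Rotation as R
H=np.array([.5672,.0845,-.2528])
def pose(phi,cx,cz,y=0):
    """TCP pose with the forward tip corner at holder (cx,y,cz), fingers phi deg below horizontal"""
    f=np.radians(phi);d=np.array([np.cos(f),0,-np.sin(f)]);p=np.array([np.sin(f),0,np.cos(f)])
    t=np.array([cx,y,cz])-.073*d-.011*p
    Y=R.from_euler('z',H[2]).as_matrix()
    return h2w(H,t)[0],R.from_matrix(Y@np.c_[-p,[0,1,0],d])
def cont(phi,th,r,back=0,y=0,sl=.001):
    c=fl(th,r,y,.003,sl);f=np.radians(phi)
    return pose(phi,c[0]-back*np.cos(f),c[2]+back*np.sin(f),y)
def cur(): 
    s=observe();return s["tcp_pos"],R.from_euler('xyz',s["orientation"])
def rows(a,b,n):
    """n equal rows from a to b"""
    dr=(a[1].inv()*b[1]).as_rotvec();out=[];p,q=a
    for i in range(n):
        q2=a[1]*R.from_rotvec(dr*(i+1)/n);p2=a[0]+(b[0]-a[0])*(i+1)/n
        out.append(np.r_[np.round(q.inv().apply(p2-p),4),np.round(np.degrees((q.inv()*q2).as_rotvec()),2)].tolist());p,q=p2,q2
    return out
def tip(phi=None):
    """tip corner in holder coordinates, and phi"""
    p,q=cur();d=q.apply([0,0,1]);c=p+.073*d-.011*q.apply([1,0,0])-[H[0],H[1],0]
    return R.from_euler('z',-H[2]).apply(c).round(4),np.degrees(np.arcsin(-d[2])).round(1)
E
python3 - <<'E'
from h import *
a=cur();m=(np.array([.33,.16,.26]),pose(60,0,0)[1]);b=cont(35,1.85,.072,.04)
print(b[0],b[1].as_euler('xyz'))
for x in rows(a,m,10)+rows(m,b,5):print(x)
E
```

```text
[0.38653106 0.1311716  0.15418851] [3.14159265 0.95993109 2.88879265]
[-0.0265, -0.0246, 0.0044, -0.1, -3.0, -0.33]
[-0.0261, -0.0247, 0.0057, -0.1, -3.0, -0.33]
[-0.0256, -0.0249, 0.007, -0.1, -3.0, -0.33]
[-0.025, -0.0251, 0.0083, -0.1, -3.0, -0.33]
[-0.0244, -0.0252, 0.0095, -0.1, -3.0, -0.33]
[-0.0238, -0.0254, 0.0107, -0.1, -3.0, -0.33]
[-0.023, -0.0255, 0.0119, -0.1, -3.0, -0.33]
[-0.0222, -0.0257, 0.0131, -0.1, -3.0, -0.33]
[-0.0213, -0.0258, 0.0142, -0.1, -3.0, -0.33]
[-0.0204, -0.026, 0.0152, -0.1, -3.0, -0.33]
[-0.0001, -0.0028, 0.0245, -0.0, -5.0, -0.0]
[0.002, -0.0028, 0.0244, -0.0, -5.0, 0.0]
[0.0041, -0.0028, 0.0242, 0.0, -5.0, -0.0]
[0.0062, -0.0028, 0.0237, 0.0, -5.0, 0.0]
[0.0082, -0.0028, 0.0231, -0.0, -5.0, -0.0]
```

Call:
play_rows(
  commands=[
    [-0.0265, -0.0245, 0.0045, -0.1, -3, -0.33, 0],
    [-0.026, -0.0245, 0.0055, -0.1, -3, -0.33, 0],
    [-0.0255, -0.025, 0.007, -0.1, -3, -0.33, 0],
    [-0.025, -0.025, 0.0085, -0.1, -3, -0.33, 0],
    [-0.0245, -0.025, 0.0095, -0.1, -3, -0.33, 0],
  ],
  grip_force=40,
)

```text
time_s: 0.72
tcp_pos: [0.2423, 0.3173, 0.2815]
orientation: [3.138, 0.263, 2.858]
force: [-0.2, -0.2, 0.1]
finger_gap: -0.0001
grip_force: 0.0
```

Call:
play_rows(
  commands=[
    [-0.024, -0.0255, 0.0105, -0.1, -3, -0.33, 0],
    [-0.023, -0.0255, 0.012, -0.1, -3, -0.33, 0],
    [-0.022, -0.0255, 0.013, -0.1, -3, -0.33, 0],
    [-0.0215, -0.026, 0.014, -0.1, -3, -0.33, 0],
    [-0.0205, -0.026, 0.015, -0.1, -3, -0.33, 0],
  ],
)

```text
time_s: 1.35
tcp_pos: [0.3302, 0.1597, 0.2605]
orientation: [3.14, 0.525, 2.888]
force: [1.2, 0.5, 0.2]
finger_gap: -0.0002
grip_force: 0.0
```

```bash
python3 - <<'E'
from h import *
a=cur();print(a[0],tip(),observe()["q"].round(2),observe()["finger_gap"])
for x in rows(a,cont(35,1.85,.072,.04),5):print(x)
E
```

```text
[0.33022728 0.15966483 0.26047027] (array([-0.2021,  0.0136,  0.2028]), np.float64(59.9)) [ 0.71 -0.2  -0.66  0.79 -0.42  0.9 ] -0.0001840521568857498
[-0.0, -0.0027, 0.0246, 0.01, -4.98, -0.01]
[0.0021, -0.0027, 0.0245, 0.01, -4.98, -0.01]
[0.0042, -0.0027, 0.0242, 0.01, -4.98, -0.01]
[0.0063, -0.0027, 0.0237, 0.01, -4.98, -0.01]
[0.0084, -0.0027, 0.0231, 0.01, -4.98, -0.01]
```

Call:
play_rows(
  commands=[
    [0, -0.0027, 0.0246, 0, -5, 0, 0],
    [0.002, -0.0027, 0.0245, 0, -5, 0, 0],
    [0.004, -0.0027, 0.0242, 0, -5, 0, 0],
    [0.0065, -0.0027, 0.0237, 0, -5, 0, 0],
    [0.0085, -0.0027, 0.023, 0, -5, 0, 0],
  ],
)

```text
time_s: 1.98
tcp_pos: [0.3857, 0.1331, 0.156]
orientation: [3.136, 0.955, 2.885]
force: [0.7, 0.4, -0.8]
finger_gap: -0.0002
grip_force: 0.0
```

```bash
python3 - <<'E'
from h import *
a=cur();print(a[0],tip(),observe()["q"].round(2),observe()["force"])
im=camera("scene")
cv2.imwrite("pics/s1.png",cv2.resize(im[150:350,225:425,::-1],(600,600),interpolation=cv2.INTER_CUBIC))
for x in rows(a,cont(35,1.85,.072,.005),5):print(x)
E
```

```text
[0.38574373 0.13306954 0.15596698] (array([-0.1219,  0.0017,  0.1228]), np.float64(35.3)) [ 0.72  0.12 -1.08 -0.3  -0.74  0.71] [ 0.67017847  0.37720531 -0.79593262]
[0.0001, -0.0003, 0.0074, 0.02, -0.05, -0.03]
[0.0001, -0.0003, 0.0074, 0.02, -0.05, -0.03]
[0.0001, -0.0003, 0.0074, 0.02, -0.05, -0.03]
[0.0001, -0.0003, 0.0074, 0.02, -0.05, -0.03]
[0.0001, -0.0003, 0.0074, 0.02, -0.05, -0.03]
```

View pics/s1.png

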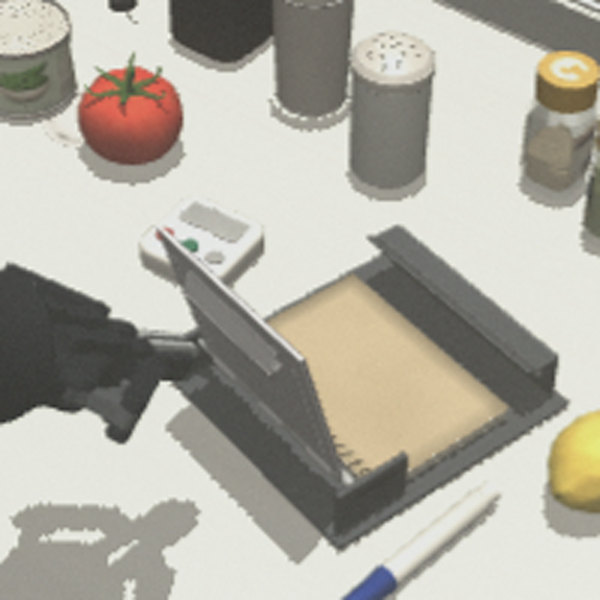

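The closed fingers, with the tip near (185,352), stand behind the flap, pointing below the catch. Next is the approach and the fold.

Call:
play_rows(
  commands=[
    [0, -0.0003, 0.0074, 0, 0, 0, 0],
    [0, -0.0003, 0.0074, 0, 0, 0, 0],
    [0, -0.0003, 0.0074, 0, 0, 0, 0],
    [0, -0.0003, 0.0074, 0, 0, 0, 0],
    [0, -0.0003, 0.0074, 0, 0, 0, 0],
  ],
)

```text
time_s: 2.65
tcp_pos: [0.4151, 0.1243, 0.1347]
orientation: [3.137, 0.953, 2.885]
force: [-0.2, -0.3, -0.6]
finger_gap: -0.0003
grip_force: 0.0
```

```bash
cat >> h.py <<'E'
def path(f,n,a=None):
    """rows from the present pose through f(i/n)"""
    a=a or cur();out=[]
    for i in range(n):
        b=f((i+1)/n);out+=rows(a,b,1);a=b
    return out
E
python3 - <<'E'
from h import *
a=cur();print(tip(),observe()["q"].round(2),observe()["force"])
th0=1.83
for x in path(lambda s:cont(35+50*s,th0-s*(th0-.15),.072+.01*s),25):print([round(v,4) if i<3 else round(v,1) for i,v in enumerate(x)]+[0])
E
```

```text
(array([-0.0914,  0.0005,  0.1014]), np.float64(35.4)) [ 0.63  0.23 -1.08 -0.47 -0.68  0.62] [-0.22305153 -0.28043268 -0.56525663]
[-0.0069, -0.0004, 0.0081, 0.1, 1.6, -0.1, 0]
[-0.0065, 0.0, 0.0026, 0.0, 2.0, 0.0, 0]
[-0.0064, -0.0, 0.0028, -0.0, 2.0, 0.0, 0]
[-0.0063, -0.0, 0.0029, 0.0, 2.0, -0.0, 0]
[-0.0062, 0.0, 0.003, 0.0, 2.0, 0.0, 0]
[-0.0061, 0.0, 0.0032, -0.0, 2.0, 0.0, 0]
[-0.006, 0.0, 0.0033, 0.0, 2.0, 0.0, 0]
[-0.0059, 0.0, 0.0034, -0.0, 2.0, -0.0, 0]
[-0.0058, 0.0, 0.0036, -0.0, 2.0, 0.0, 0]
[-0.0057, -0.0, 0.0037, 0.0, 2.0, 0.0, 0]
[-0.0056, 0.0, 0.0038, 0.0, 2.0, 0.0, 0]
[-0.0055, 0.0, 0.0039, -0.0, 2.0, 0.0, 0]
[-0.0053, 0.0, 0.0041, 0.0, 2.0, -0.0, 0]
[-0.0052, -0.0, 0.0042, 0.0, 2.0, 0.0, 0]
[-0.0051, 0.0, 0.0043, 0.0, 2.0, -0.0, 0]
[-0.0049, 0.0, 0.0044, -0.0, 2.0, -0.0, 0]
[-0.0048, 0.0, 0.0045, -0.0, 2.0, 0.0, 0]
[-0.0046, -0.0, 0.0046, 0.0, 2.0, -0.0, 0]
[-0.0045, -0.0, 0.0047, 0.0, 2.0, -0.0, 0]
[-0.0043, 0.0, 0.0048, 0.0, 2.0, 0.0, 0]
[-0.0042, -0.0, 0.0048, 0.0, 2.0, 0.0, 0]
[-0.004, -0.0, 0.0049, -0.0, 2.0, 0.0, 0]
[-0.0038, -0.0, 0.005, -0.0, 2.0, -0.0, 0]
[-0.0037, 0.0, 0.005, -0.0, 2.0, -0.0, 0]
[-0.0035, -0.0, 0.0051, 0.0, 2.0, 0.0, 0]
```

Call:
play_rows(
  commands=[
    [-0.007, -0.0004, 0.008, 0, 1.6, 0, 0],
    [-0.0065, 0, 0.0026, 0, 2, 0, 0],
    [-0.0064, 0, 0.0028, 0, 2, 0, 0],
    [-0.0063, 0, 0.0029, 0, 2, 0, 0],
    [-0.0062, 0, 0.003, 0, 2, 0, 0],
  ],
)

```text
time_s: 3.28
tcp_pos: [0.4487, 0.1146, 0.1475]
orientation: [3.139, 0.783, 2.887]
force: [-0.8, 0.5, -1.1]
finger_gap: -0.0002
grip_force: 0.3
```

```bash
python3 - <<'E'
from h import *
a=cur();print(tip(),observe()["q"].round(2),observe()["force"], fl(1.83-.2*1.68,.074,0,.003))
im=camera("scene")
cv2.imwrite("pics/s2.png",cv2.resize(im[180:340,245:405,::-1],(600,600),interpolation=cv2.INTER_CUBIC))
E
```

```text
(array([-0.063 , -0.0004,  0.1035]), np.float64(45.1)) [ 0.49  0.14 -0.91 -0.12 -0.5   0.58] [-0.83479264  0.53812155 -1.09110636] [np.float64(-0.06231381401478367), 0, np.float64(0.10401205580750224)]
```

View pics/s2.png

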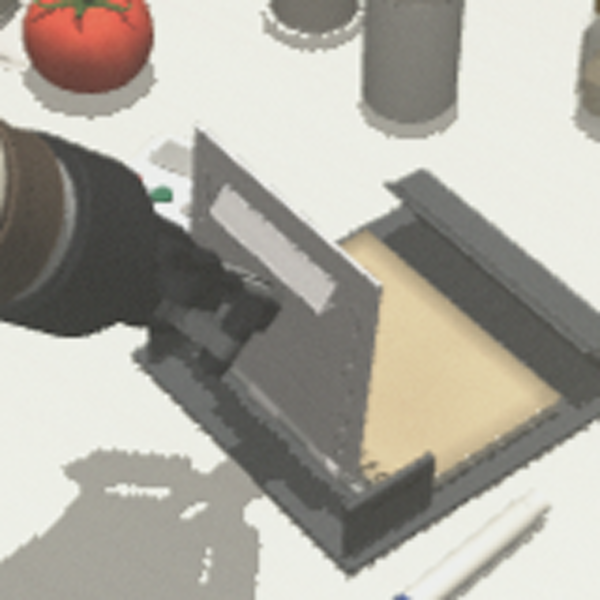

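The flap is being pushed: it is now just past upright, with the fingertips near (265,300) just below the catch (270,245). The fold can go on.

Call:
play_rows(
  commands=[
    [-0.0061, 0, 0.0032, 0, 2, 0, 0],
    [-0.006, 0, 0.0033, 0, 2, 0, 0],
    [-0.0059, 0, 0.0034, 0, 2, 0, 0],
    [-0.0058, 0, 0.0036, 0, 2, 0, 0],
    [-0.0057, 0, 0.0037, 0, 2, 0, 0],
  ],
)

```text
time_s: 3.95
tcp_pos: [0.4809, 0.1064, 0.1535]
orientation: [3.14, 0.609, 2.888]
force: [-1.0, 0.8, 0.1]
finger_gap: 0.0
grip_force: 0.3
```

Call:
play_rows(
  commands=[
    [-0.0056, 0, 0.0038, 0, 2, 0, 0],
    [-0.0055, 0, 0.0039, 0, 2, 0, 0],
    [-0.0053, 0, 0.0041, 0, 2, 0, 0],
    [-0.0052, 0, 0.0042, 0, 2, 0, 0],
    [-0.0051, 0, 0.0043, 0, 2, 0, 0],
  ],
)

```text
time_s: 4.58
tcp_pos: [0.5132, 0.0981, 0.1497]
orientation: [3.14, 0.434, 2.888]
force: [-0.8, 0.0, -0.5]
finger_gap: -0.0
grip_force: 0.4
```

```bash
python3 - <<'E'
from h import *
a=cur();print(tip(),observe()["q"].round(2),observe()["force"], fl(1.83-.6*1.68,.078,0,.003))
im=camera("scene")
cv2.imwrite("pics/s3.png",cv2.resize(im[190:350,265:425,::-1],(600,600),interpolation=cv2.INTER_CUBIC))
for x in path(lambda s:cont(65+23*s,.822-s*.79,.078+.006*s),12):print([round(v,4) if i<3 else round(v,1) for i,v in enumerate(x)]+[0])
E
```

```text
(array([-0.015 , -0.0003,  0.0881]), np.float64(65.1)) [ 0.28  0.23 -0.54  0.42 -0.22  0.5 ] [-0.75586606  0.03077576 -0.49981657] [np.float64(-0.014098437358259275), 0, np.float64(0.08917795975385553)]
[-0.0045, 0.0001, 0.0036, 0.1, 1.9, -0.1, 0]
[-0.0047, 0.0, 0.0044, 0.0, 1.9, 0.0, 0]
[-0.0046, 0.0, 0.0045, 0.0, 1.9, 0.0, 0]
[-0.0044, -0.0, 0.0046, -0.0, 1.9, 0.0, 0]
[-0.0043, -0.0, 0.0047, 0.0, 1.9, 0.0, 0]
[-0.0041, 0.0, 0.0048, -0.0, 1.9, -0.0, 0]
[-0.004, -0.0, 0.0048, -0.0, 1.9, -0.0, 0]
[-0.0038, -0.0, 0.0049, 0.0, 1.9, 0.0, 0]
[-0.0036, -0.0, 0.005, -0.0, 1.9, -0.0, 0]
[-0.0035, 0.0, 0.0051, -0.0, 1.9, 0.0, 0]
[-0.0033, -0.0, 0.0051, 0.0, 1.9, 0.0, 0]
[-0.0031, 0.0, 0.0052, 0.0, 1.9, -0.0, 0]
```

View pics/s3.png

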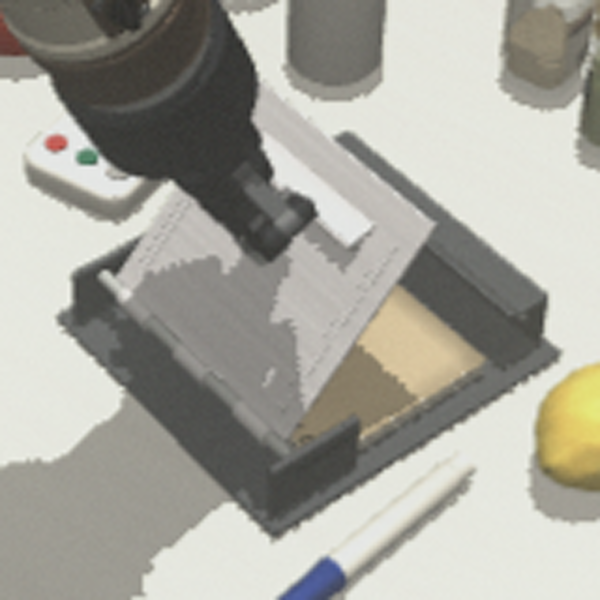

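The flap is at roughly 0.75 rad with its hinge still back, and the tip (280,250) stays on the hinge side of the catch. I'll fold it the rest of the way.

Call:
play_rows(
  commands=[
    [-0.0043, 0, 0.0036, 0, 1.9, 0, 0],
    [-0.0046, 0, 0.0044, 0, 1.9, 0, 0],
    [-0.0045, 0, 0.0045, 0, 1.9, 0, 0],
    [-0.0043, 0, 0.0046, 0, 1.9, 0, 0],
    [-0.0042, 0, 0.0047, 0, 1.9, 0, 0],
  ],
)

```text
time_s: 5.25
tcp_pos: [0.5404, 0.0912, 0.1374]
orientation: [3.14, 0.269, 2.888]
force: [-1.0, 0.4, 0.0]
finger_gap: -0.0003
grip_force: 0.4
```

Call:
play_rows(
  commands=[
    [-0.004, 0, 0.0048, 0, 1.9, 0, 0],
    [-0.0039, 0, 0.0048, 0, 1.9, 0, 0],
    [-0.0037, 0, 0.0049, 0, 1.9, 0, 0],
    [-0.0035, 0, 0.005, 0, 1.9, 0, 0],
    [-0.0034, 0, 0.0051, 0, 1.9, 0, 0],
  ],
)

```text
time_s: 5.88
tcp_pos: [0.5628, 0.0855, 0.117]
orientation: [3.14, 0.103, 2.889]
force: [-0.5, -0.7, 2.2]
finger_gap: -0.0004
grip_force: 0.5
```

```bash
python3 - <<'E'
from h import *
a=cur();print(tip(),observe()["q"].round(2),observe()["force"], fl(.03,.083,0,.003))
for x in path(lambda s:pose(89,.016+.001*s,.038-s*.006),5,None):print([round(v,4) if i<3 else round(v,1) for i,v in enumerate(x)]+[0])
E
```

```text
(array([ 0.0139, -0.    ,  0.0456]), np.float64(84.1)) [ 0.17  0.47 -0.19  0.82 -0.04  0.42] [-0.47484447 -0.73925077  2.20088046] [np.float64(0.017872666300558476), 0, np.float64(0.0354882766180541)]
[-0.0077, 0.0001, 0.0083, 0.1, 4.9, -0.0, 0]
[-0.0002, -0.0, 0.0012, 0.0, 0.0, 0.0, 0]
[-0.0002, -0.0, 0.0012, 0.0, 0.0, 0.0, 0]
[-0.0002, 0.0, 0.0012, 0.0, 0.0, 0.0, 0]
[-0.0002, -0.0, 0.0012, 0.0, 0.0, 0.0, 0]
```

Call:
play_rows(
  commands=[
    [-0.0017, 0, 0.0026, 0, 1, 0, 0],
    [-0.0017, 0, 0.0026, 0, 1, 0, 0],
    [-0.0017, 0, 0.0026, 0, 1, 0, 0],
    [-0.0017, 0, 0.0026, 0, 1, 0, 0],
    [-0.0016, 0, 0.0026, 0, 1, 0, 0],
  ],
)

```text
time_s: 6.5
tcp_pos: [0.5721, 0.0833, 0.1055]
orientation: [3.139, 0.016, 2.889]
force: [-1.5, 0.9, 1.8]
finger_gap: -0.0
grip_force: 0.6
```

```bash
python3 - <<'E'
from h import *
print(tip(),observe()["force"])
a=camera("scene")[200:340,275:415,::-1];b=camera("top")[170:310,270:410,::-1]
cv2.imwrite("pics/s4.png",cv2.resize(np.hstack([a,b]),(800,400),interpolation=cv2.INTER_CUBIC))
E
```

```text
(array([0.0172, 0.0002, 0.0327]), np.float64(89.1)) [-1.49870121  0.91302256  1.84353599]
```

View pics/s4.png

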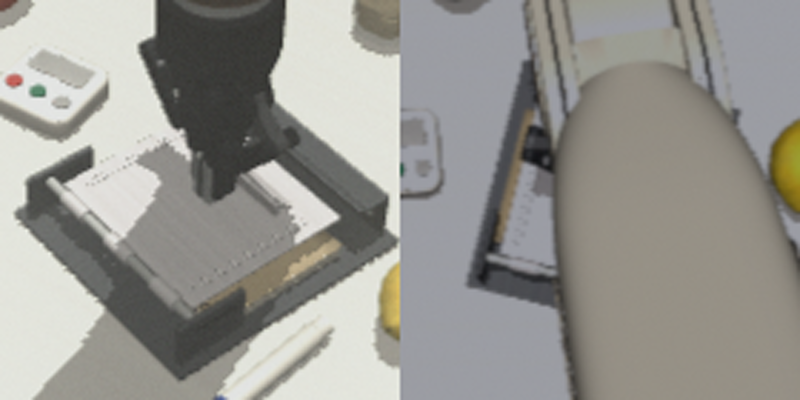

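The flap is level and drawn back, with its free edge short of the lip and the fingertips (215,190 in the left half) just behind the catch. I'll press about 2 mm more, then push forward.

Call:
play_rows(
  commands=[
    [0, 0, 0.001, 0, 0, 0, 0],
    [0, 0, 0.001, 0, 0, 0, 0],
    [-0.002, 0, 0.0005, 0, 0, 0, 0],
    [-0.003, 0, 0, 0, 0, 0, 0],
    [-0.003, 0, 0, 0, 0, 0, 0],
  ],
)

```text
time_s: 7.22
tcp_pos: [0.5795, 0.0813, 0.1029]
orientation: [3.14, 0.016, 2.889]
force: [-4.3, 0.7, 0.6]
finger_gap: 0.0001
grip_force: 2.1
```

Call:
play_rows(
  commands=[
    [-0.0025, 0, 0, 0, 0, 0, 0],
    [-0.0025, 0, 0, 0, 0, 0, 0],
    [-0.0025, 0, 0, 0, 0, 0, 0],
    [-0.0025, 0, 0, 0, 0, 0, 0],
    [0, 0, 0, 0, 0, 0, 0],
  ],
)

```text
time_s: 7.85
tcp_pos: [0.5897, 0.0787, 0.1033]
orientation: [3.14, 0.017, 2.888]
force: [-3.3, 2.7, 0.6]
finger_gap: 0.0002
grip_force: 1.7
```

```bash
python3 - <<'E'
from h import *
print(tip(),R.from_euler('z',-H[2]).apply(observe()["force"]))
E
```

```text
(array([0.0355, 0.0001, 0.0305]), np.float64(89.0)) [-3.83679282  1.78118688  0.55464427]
```

Call:
play_rows(
  commands=[
    [-0.002, 0, 0, 0, 0, 0, 0],
    [-0.002, 0, 0, 0, 0, 0, 0],
    [-0.002, 0, 0, 0, 0, 0, 0],
    [-0.002, 0, 0, 0, 0, 0, 0],
    [0, 0, 0, 0, 0, 0, 0],
  ],
)

```text
time_s: 8.48
tcp_pos: [0.5976, 0.0767, 0.1035]
orientation: [3.14, 0.018, 2.888]
force: [-3.2, 0.5, -0.3]
finger_gap: 0.0
grip_force: 1.6
```

```bash
python3 - <<'E'
from h import *
print(tip(),R.from_euler('z',-H[2]).apply(observe()["force"]))
a=camera("scene")[220:320,305:425,::-1]
cv2.imwrite("pics/s5.png",cv2.resize(a,(720,600),interpolation=cv2.INTER_CUBIC))
E
```

```text
(array([0.0437, 0.0002, 0.0307]), np.float64(89.0)) [-3.2530336  -0.35416362 -0.27870688]
```

View pics/s5.png

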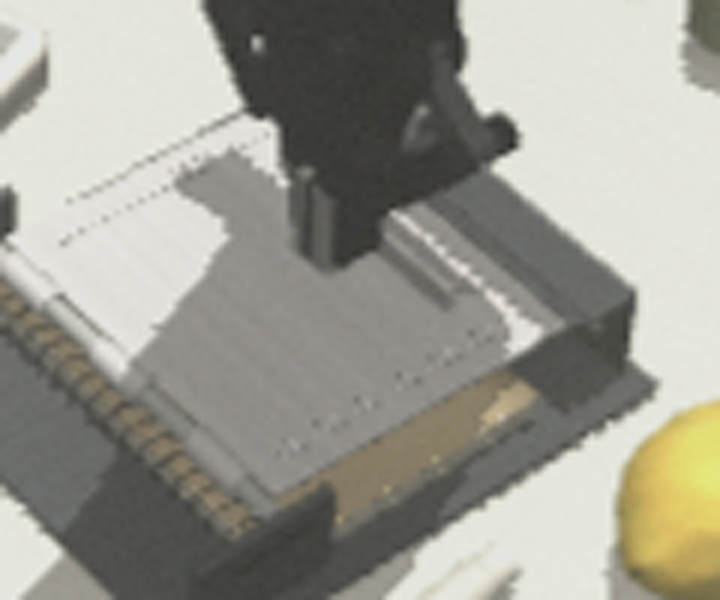

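The flap's edge is entering under the lip near (560,325). I'll keep pushing until the stop is felt.

Call:
play_rows(
  commands=[
    [-0.0015, 0, 0, 0, 0, 0, 0],
    [-0.0015, 0, 0, 0, 0, 0, 0],
    [-0.0015, 0, 0, 0, 0, 0, 0],
    [-0.001, 0, 0, 0, 0, 0, 0],
    [0, 0, 0, 0, 0, 0, 0],
  ],
)

```text
time_s: 9.15
tcp_pos: [0.602, 0.0755, 0.1033]
orientation: [3.14, 0.016, 2.889]
force: [-4.7, 1.9, 0.9]
finger_gap: -0.0003
grip_force: 2.6
```

Call:
play_rows(
  commands=[
    [-0.001, 0, 0, 0, 0, 0, 0],
    [-0.001, 0, 0, 0, 0, 0, 0],
    [0, 0, 0, 0, 0, 0, 0],
    [0, 0, 0, 0, 0, 0, 0],
    [0, 0, 0, 0, 0, 0, 0],
  ],
)

```text
time_s: 9.78
tcp_pos: [0.6024, 0.0754, 0.1026]
orientation: [3.14, 0.012, 2.889]
force: [-7.6, 2.6, 0.4]
finger_gap: 0.0001
grip_force: 4.2
```

The push has hit the stop: force has risen to 8 N with no travel. I'll back off the catch a little and lift clear.

Call:
play_rows(
  commands=[
    [0.0015, 0, -0.0005, 0, 0, 0, 0],
    [0.0015, 0, -0.002, 0, 0, 0, 0],
    [0.001, 0, -0.006, 0, 0, 0, 0],
    [0, 0, -0.01, 0, 0, 0, 0],
    [0, 0, -0.015, 0, 0, 0, 0],
  ],
)

```text
time_s: 10.4
tcp_pos: [0.6008, 0.0757, 0.1383]
orientation: [3.139, 0.019, 2.888]
force: [-0.1, -0.2, -0.0]
finger_gap: 0.0
grip_force: 0.0
```

Call:
play_rows(
  commands=[
    [0.02, 0, -0.02, 0, 0, 0, 0],
    [0.03, 0, -0.02, 0, 0, 0, 0],
    [0.03, 0, -0.02, 0, 0, 0, 0],
    [0.03, 0, -0.02, 0, 0, 0, 0],
    [0.03, 0, 0, 0, 0, 0, 0],
  ],
)

```text
time_s: 11.02
tcp_pos: [0.4642, 0.1116, 0.218]
orientation: [3.136, 0.024, 2.888]
force: [0.5, -0.8, -1.0]
finger_gap: -0.0001
grip_force: 0.0
```

```bash
python3 - <<'E'
from h import *
print(tip(),observe()["force"])
a=camera("scene")[220:320,285:425,::-1]
cv2.imwrite("pics/s6.png",cv2.resize(a,(800,571),interpolation=cv2.INTER_CUBIC))
E
```

```text
(array([-0.0938,  0.0009,  0.1453]), np.float64(88.6)) [ 0.46968968 -0.79741531 -0.97883567]
```

View pics/s6.png

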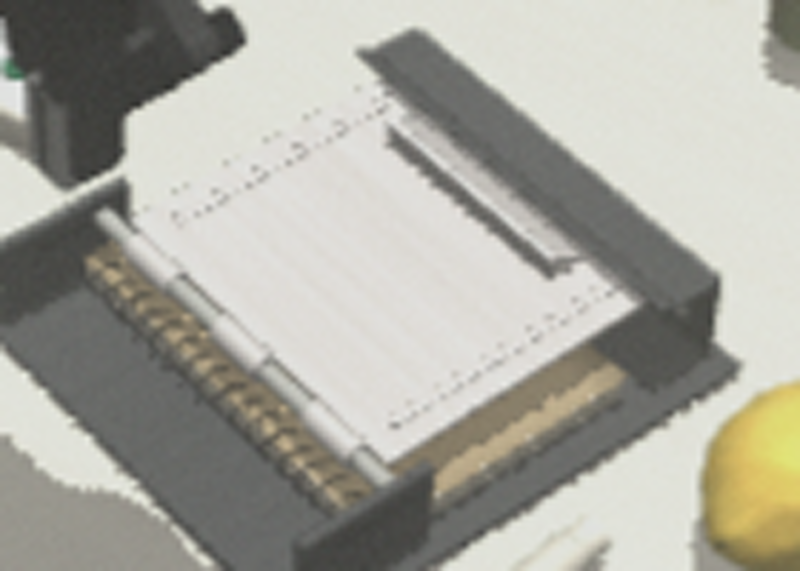

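The flap lies level, with its edge tucked under the lip from (395,100) to (640,300) and the fingers well clear. That's done, so I'm handing in.

```bash
python3 -c "
from station import *
print(job_done())"
```

```text
the job is handed in; nothing more can be done
None
```

The flap is folded level and pushed home under the retaining lip, where it stays down by itself with the arm clear; I handed the job in at about 11 s and it returned no verdict.

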